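Choose the blind channel, then hold the run handle in the green

TASK

The motorised window blinds are worked from two boxes on this desk. Turn the black dial so that it clicks home pointing at the green marker and leave it there; then press the sprung orange handle on the other box down until its black pointer stands in the green band of the gauge beside it, never as far as the red, and keep it there: the blind runs only while the handle is held, so finish still holding it in the green. Leave everything else on the desk where it stands.

Things in the scene. Friction and masses are not known exactly. Their poses are not given: they have to be found in the camera images.
- selector: channel selector: fixed grey box 130 x 130 x 40 mm high with a white disc (radius 53, 1.5 mm thick) on top. Origin: centre of its underside, on the desk; z up, x points away from the robot at yaw 0 (yaw varies within 0.4 rad). It may stand on either side.
- dial (a joint): angle of the black dial, rad, about the vertical through the selector's centre: 0 (off, a small black dot) to 1.5, growing clockwise seen from above. It clicks into rests at 0, 0.5, 1.0 and 1.5; let go in between, it goes to the nearest (0.1 N m at most to pass a click). It starts at the off rest. The three coloured markers sit at 0.5, 1.0 and 1.5, in varying order.
- dial_grip (a point): point on the dial's axis to grip at, 73 mm above the desk. On the dial's skirt (radius 26, 42 to 50 mm above the desk) stands a grip bar 46 mm long, 14 mm wide, its top 80 mm above the desk. The point turns with the dial: x along the bar, y across it (pinch along y); the pointer (white line on the bar, white nib on the skirt) is at the -x end.
- dial_pointer (a point): the point that the dial is aimed at: 42 mm from the dial's axis on the pointer side, at the markers' radius; it turns with the dial.
- mark_green: green marker: flat disc 16 mm across, 3 mm thick, fixed on the selector's white disc, centre 42 mm from the dial's axis. Origin at the centre of its underside.
- mark_yellow: yellow marker, as the green one but for another blind
- mark_blue: blue marker, as the green one but for another blind
- handle_base: base of the hold-to-run handle: fixed grey plate 150 (x) x 125 (y) x 12 mm. Origin: centre of its underside, on the desk; x points away from the robot at yaw 0 (yaw varies within 0.4 rad), y to its left. The handle's level hinge runs along y at x = +55 mm, 50 mm above the desk, between two cheeks 60 mm high. It may stand on either side.
- handle (a joint): angle of the handle, rad: 0 at rest (raised), grows as it is pressed, stop at 0.44. A spring returns it: the push at the pad is about 3.5 N at 0, 7 N at 0.24, 10.5 N at 0.44. Its black pointer is in the green band from 0.17 to 0.31 (middle 0.24) and reaches the red at 0.36. The pad drops about 100 mm x angle.
- handle_pad (a point): centre of the top face of the orange palm pad (45 x 46 mm, 14 mm thick) at the handle's free end, 100 mm from the hinge towards the base's -x; push it straight down. 79 mm above the desk at rest, about 55 mm in the middle of the green. A black pointer, 3 mm thick, reaches from it to the gauge on its +y side.
- gauge (a point): middle of the green band of the gauge: an upright fin fixed to the handle's base at x = -45, y = +53 mm, 26 mm (x) by 8 mm (y), top 76 mm above the desk, banded from the top white, green (14 mm high), white (5 mm), red, grey.
- plant: potted plant, white pot 74 mm across, about 115 mm high; loose, leave alone. Origin at the centre of its underside.
- mug: blue mug 80 mm across, 92 mm high; loose, leave alone. Origin at the centre of its underside.
- pen_cup: dark pen cup 68 mm across, 150 mm high with its pens; loose, leave alone. Origin at the centre of its underside.
- tape_roll: clear tape roll lying flat between the boxes, 52 mm across, 20 mm high; loose, leave alone. Origin at the centre of its underside.
- stapler: blue and black stapler 130 x 34 x 38 mm; loose, leave alone. Origin at the centre of its underside.
- phone: black phone lying flat, 148 x 72 x 9 mm; loose, leave alone. Origin at the centre of its underside.
Things that resemble listed ones, but are neither listed nor needed, are in the scene too. Leave any purple look-alike of the selector alone. What is shaped like the handle_base but pink is not meant.

How it is judged:
On the way, in this order (a step that is already met when the one before it is completed fails the run):
1. the dial has clicked home pointing at the green marker (horizontal distance between dial_pointer and mark_green below 0.008 m and velocity of joint dial between -0.1 and 0.1 rad/s and contact force between the fingers and dial below 0.2 N), for 0.2 s.
2. the handle is held by the robot with its pointer in the green band (horizontal distance between dial_pointer and mark_green below 0.008 m and value of joint handle between 0.17 and 0.31 rad and contact force between any of the fingers, the arm and handle above 1.5 N), for 0.5 s.
At the end, for the whole second after the job is handed in: The dial points at the green marker (aim point within 8 mm of the marker's centre), and the robot is still pushing the handle (more than 1.5 N) with its pointer in the green band (handle angle 0.17 to 0.31 rad) through the last second (all of step 2); the arm keeps its last pose, push and grip.
It fails at once if the handle is pressed into the red (beyond 0.36 rad) (value of joint handle above 0.36 rad).
It fails at once if a loose thing on the desk is shifted by more than 20 mm or tipped over (distance of any of plant, mug, pen_cup, tape_roll, stapler, phone from where it was at the start of the episode above 0.02 m or angle between any of plant, mug, pen_cup's own z axis and vertical above 0.4 rad).
It also fails if it takes over 48 s, if anything falls off the work surface, if the arm or the gripper's body presses on something with over 40 N, if the wrist force passes 120 N, or if a joint passes its speed limit or range.

ROBOT

A 6-joint arm with a two-finger parallel gripper is mounted at the origin on the work surface. World frame = base frame: x ahead of the robot, y to its left, z up, the work surface at z = 0. Lengths are in m, angles in rad, forces in N, time in s.
With the tool pointing down it reaches from about 0.375 to 0.975 m from the base axis. Payload 3.8 kg.
Tool frame: the origin (TCP) lies midway between the tips of the shut fingers; the grasp point (between the pads) lies 19 mm behind it; z points along the fingers, y is the line along which they close (so a half turn about z gives the same grasp; the last joint's range is limited). The gripper opens to 85 mm and grips with 20 to 120 N. Pads are 22 mm wide; open, the fingers measure 114 mm over their backs; the gripper's body (76 mm by 85 mm) begins 54 mm behind the grasp point. The pads swing forward as they close: fully open they stand 13 mm farther back than shut.
Start: joints at [1.238, 0.264, 1.604, -0, 1.274, -0.037], TCP at [0.197, 0.646, 0.231] pointing down, gripper open.
Joint ranges: [-2.63, 2.63], [-0.94, 2.18], [0.31, 2.57], [-1.31, 4.45], [0, 2.66], [-2.55, 2.55]. Speed limits (rad/s): [2.57, 2.57, 3.14, 3.14, 3.14, 3.14].

INTERFACE

Orientations are given as a rotation vector (axis times angle).
In Python, from cell import * gives the robot as it stands.
- The arm moves only by the tool drive_tool, never from a script. Its arguments are lists of equal length, an entry for each row: "slide": the shift along the tool's x, y, z in m, a list of three; "twist": the turn, a rotation vector about the tool's x, y, z in rad, a list of three; "hand": the finger opening in m, from 0 to 0.0854. In form: {"slide": [[x, y, z], ...], "twist": [[rx, ry, rz], ...], "hand": [hand, ...]}. A call has 1 to 20 rows; each row is the pose to reach, as a shift and turn from the pose commanded when the call began, along the tool's axes at that moment; what a row does not reach only later rows make up. A row lasts 1/10 s, in which the tool goes at most 50 mm and 8.59 degrees, less where a joint would pass 70% of its speed; a pose out of reach is approached as far as the arm can. A call with a gripper value outside its range is refused whole. The fingers move at their own pace and stop on an object; "force" is the grip in N (left out, the last holds). Time passes only in rows, so rows that repeat a pose let the fingers close. It gives the time, the measured TCP pose, the force, the opening and the grip force at its end, in the units of the state.
- observe(): the state, without advancing time (a new reading comes with each control period).
- camera(name): name is "side" or "top" or "wrist"; returns the picture (400x640x3 uint8, red, green, blue); there is no depth.
- get_calibration(name): a dict with "fx", "fy", "cx", "cy" (pixels), "k1" (the pictures are not rectified: a ray, as slopes to the right and down, at radius r is drawn at 1 + k1 r^2 times it, then the intrinsics apply), "world_to_cam" (4x4, takes a point from world to camera coordinates); the wrist camera has in their place "tool_from_camera" (4x4, takes a point from camera to tool coordinates, whose origin is the TCP and whose axes are the flange's). Camera axes: x right, y down, z forward; pixel columns grow to the right and rows downward; lengths in m; the calibration is good to about 2 mm. A picture is of the moment at which its call begins: read the wrist's pose just before it. get_calibration takes no time and is no camera call.
- close_job(): hands the job in; it is judged then, once.
Trained networks look in the newest picture that a camera, given by its name, has taken for a name from the list of things; names that differ only in an ending like _2 or _b are one class to them, and where a whole thing is asked for, a point or a joint stands for the part that bears it (a point fixed in the world has none). Each returns a list of dicts, best first, with "score" (0 to 1); they miss things now and then, are a little off and sometimes report something else, mostly with a low value. They report only what shows in the picture. A call takes as long as a camera call. They do not tell look-alikes from the thing itself.
- look_for(name, camera): "box" ([left, top, right, bottom] in pixels, round what is visible of it).
- mark_of(name, camera): "uv" ([column, row] in pixels: a listed point, or the origin of a listed thing).
The state is a dict: "t": time; "joint_positions": joint angles; "joint_velocities": joint speeds; "joint_efforts": joint torques, N m; "tool_pos": TCP position; "ee_rot": TCP orientation; "ft_force": force on the tool from outside, world axes, zero at the start; "moment": the same for the moment, N m; "opening": finger opening in m; "gripper_force": force on a finger pad.
Only numpy, scipy, OpenCV 4.12 (cv2) and the standard library are available. Lean on these libraries where they do the work, as an engineer would, in place of code of your own. Each camera call takes 0.05 s, during which the arm holds its last target. There are 200 camera calls.

## Working session

There is one attempt and no reset: what is moved stays moved. The work goes in short steps, Python scripts to look and compute and a tool call to move; the robot and the scene stay as the last step left them, time stands still between calls to the robot, and variables do not carry over. Pictures are saved under pics/ and viewed, at most 10 in all, crops included, and the job is handed in when it is done.

Besides the shell and the picture viewer there is one more tool, called by a JSON object that holds its "name" and its "arguments". drive_tool: Moves the arm, as the interface text tells. Its arguments: {"type":"object","properties":{"slide":{"type":"array","items":{"type":"array","items":{"type":"number"}}},"twist":{"type":"array","items":{"type":"array","items":{"type":"number"}}},"hand":{"type":"array","items":{"type":"number"}},"force":{"type":"number"}},"required":["slide","twist","hand"]}

```bash
mkdir -p pics
cat > h.py <<'E'
from cell import *
import numpy as np, cv2
from scipy.spatial.transform import Rotation as R
def ray(name,uv,st=None):
    c=get_calibration(name)
    K=np.array([[c['fx'],0,c['cx']],[0,c['fy'],c['cy']],[0,0,1]])
    p=cv2.undistortPoints(np.array([[uv]],float),K,np.array([c['k1'],0,0,0.]))[0,0]
    d=np.array([p[0],p[1],1.])
    if 'world_to_cam' in c: T=np.linalg.inv(np.array(c['world_to_cam']))
    else:
        T=np.eye(4);T[:3,:3]=R.from_rotvec(st['ee_rot']).as_matrix();T[:3,3]=st['tool_pos'];T=T@np.array(c['tool_from_camera'])
    return T[:3,3],T[:3,:3]@d
def at(name,uv,z,st=None):
    o,d=ray(name,uv,st); return o+d*(z-o[2])/d[2]
E
python3 - <<'E'
from h import *
st=observe();print(st)
for n in ['top','side']:
    cv2.imwrite(f'pics/{n}0.png',camera(n)[:,:,::-1])
Z=dict(selector=0,dial_grip=.073,dial_pointer=.05,mark_green=.0415,mark_yellow=.0415,mark_blue=.0415,handle_base=0,handle_pad=.079,gauge=.06,plant=0,mug=0,pen_cup=0,tape_roll=0,stapler=0,phone=0)
for k,z in Z.items():
  for n in ['top','side']:
    for m in mark_of(k,n)[:3]: print(k,n,np.round(m['uv'],1),round(m['score'],2),np.round(at(n,m['uv'],z),3)[:2])
E
```

```text
{'t': 0.0, 'joint_positions': array([ 1.23810632e+00,  2.64769850e-01,  1.60537730e+00, -8.56433623e-06,
        1.27371256e+00, -3.68870318e-02]), 'joint_velocities': array([ 0.00026645,  0.00103572,  0.00047807,  0.00041661, -0.00055226,
       -0.001452  ]), 'joint_efforts': array([-8.79706495e-04, -5.15124321e+01, -3.67314112e+01, -9.59098929e-05,
        1.30051357e-02, -1.81182514e-05]), 'tool_pos': array([0.19652304, 0.64498735, 0.229949  ]), 'ee_rot': array([-0.46288967, -3.10688892,  0.00350237]), 'ft_force': array([-0.89669964, -0.36150914, -0.02347697]), 'moment': array([-0.02380514, -0.04030934, -0.01123695]), 'gripper_force': 0.0, 'opening': 0.0855964803152775}
selector top [406.6 287.4] 0.7 [ 0.272 -0.224]
selector top [402.7 201.5] 0.65 [ 0.508 -0.216]
selector side [322.5 292.7] 0.56 [ 0.508 -0.216]
dial_grip top [406.  195.7] 0.83 [ 0.518 -0.208]
dial_grip top [412.  289.7] 0.76 [ 0.278 -0.22 ]
dial_grip top [409.1 114.3] 0.57 [ 0.734 -0.22 ]
dial_grip side [321.9 270.5] 0.59 [ 0.509 -0.205]
dial_grip side [215.7 283.8] 0.57 [ 0.279 -0.22 ]
dial_grip side [338.  173.
[... 1220 characters left out ...]
0.68 [0.774 0.036]
plant side [407.8 208.4] 0.96 [0.765 0.031]
mug top [406.4 116.7] 0.96 [ 0.75  -0.231]
mug top [401.6 198.5] 0.22 [ 0.516 -0.213]
mug side [431.7 293.5] 0.73 [ 0.759 -0.241]
pen_cup top [259.2 114.6] 0.67 [0.753 0.187]
pen_cup top [472.4 259.2] 0.24 [ 0.349 -0.408]
pen_cup side [391.3 175.8] 0.96 [0.747 0.17 ]
pen_cup side [429.2 292.9] 0.46 [ 0.753 -0.239]
tape_roll top [322.5 188. ] 0.62 [0.545 0.007]
tape_roll side [329.7 222.3] 0.69 [ 0.544 -0.001]
stapler top [171.7 247.1] 0.57 [0.38  0.421]
stapler top [262.  115.1] 0.49 [0.752 0.179]
stapler side [270.9 132.1] 0.66 [0.376 0.437]
phone top [470.  259.8] 0.71 [ 0.347 -0.401]
phone side [252. 381.] 0.59 [ 0.355 -0.404]
```

View pics/top0.png

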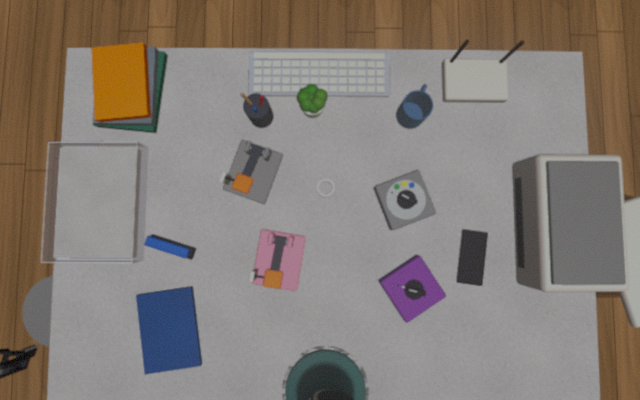

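View pics/side0.png

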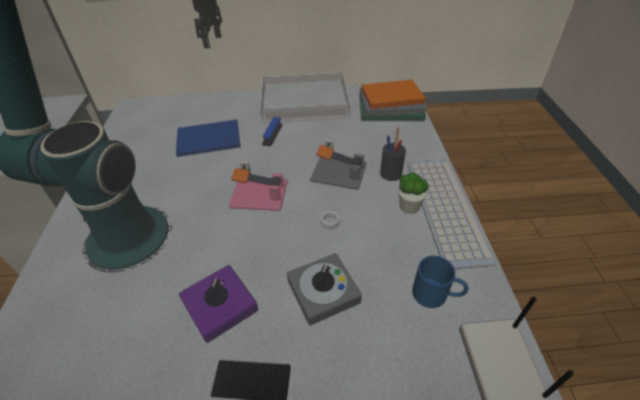

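The real pair is the grey selector at about (403,199) and the grey handle at about (252,172). The purple and pink boxes are look-alikes. Green is the first marker after off, at (397,187). Next I work out a wrist view over each real box.

```bash
cat >> h.py <<'E'
def go(pos,yaw,tilt=None):
    "slide, twist to tool pos pointing down with tool y at world angle yaw"
    st=observe();A=R.from_rotvec(st['ee_rot'])
    y=np.array([np.cos(yaw),np.sin(yaw),0]);z=np.array([0,0,-1.])
    B=R.from_matrix(np.c_[np.cross(y,z),y,z])
    print('slide',np.round(A.inv().apply(np.array(pos)-st['tool_pos']),4),'twist',np.round((A.inv()*B).as_rotvec(),4))
E
python3 - <<'E'
from h import *
c=get_calibration('wrist');print(c)
go([.47,.2,.3],0.45)
go([.47,-.21,.3],-.57)
E
```

```text
{'fx': 319.04163189775204, 'fy': 319.04163189775204, 'cx': 322.92199247369894, 'cy': 199.69431499670122, 'k1': 0.01474488361597786, 'tool_from_camera': array([[ 6.86349035e-04, -9.63315604e-01, -2.68370223e-01,
         6.75134849e-02],
       [ 9.99999520e-01,  4.73504389e-04,  8.57824453e-04,
        -2.65184335e-04],
       [-6.99281203e-04, -2.68370683e-01,  9.63315466e-01,
        -1.43003972e-01],
       [ 0.00000000e+00,  0.00000000e+00,  0.00000000e+00,
         1.00000000e+00]])}
slide [-0.3913 -0.3467 -0.0687] twist [-0.     -0.      0.8251]
slide [-0.5108 -0.7389 -0.0687] twist [-0.      0.      1.8451]
```

{"name": "drive_tool", "arguments": {"slide": [[-0.39, -0.35, -0.07], [-0.39, -0.35, -0.07], [-0.39, -0.35, -0.07], [-0.39, -0.35, -0.07], [-0.39, -0.35, -0.07], [-0.39, -0.35, -0.07], [-0.39, -0.35, -0.07], [-0.39, -0.35, -0.07], [-0.39, -0.35, -0.07], [-0.39, -0.35, -0.07], [-0.39, -0.35, -0.07], [-0.39, -0.35, -0.07], [-0.39, -0.35, -0.07], [-0.39, -0.35, -0.07]], "twist": [[0, 0, 0.825], [0, 0, 0.825], [0, 0, 0.825], [0, 0, 0.825], [0, 0, 0.825], [0, 0, 0.825], [0, 0, 0.825], [0, 0, 0.825], [0, 0, 0.825], [0, 0, 0.825], [0, 0, 0.825], [0, 0, 0.825], [0, 0, 0.825], [0, 0, 0.825]], "hand": [0.085, 0.085, 0.085, 0.085, 0.085, 0.085, 0.085, 0.085, 0.085, 0.085, 0.085, 0.085, 0.085, 0.085]}}

```text
t: 3.0
tool_pos: [0.4672, 0.1979, 0.3011]
ee_rot: [-1.669, -2.661, 0.0]
ft_force: [-0.8, 0.4, -0.0]
opening: 0.0847
gripper_force: 0.0
```

Run:
```python
from h import *
st=observe();cv2.imwrite('pics/w1.png',camera('wrist')[:,:,::-1])
print(st['tool_pos'],st['joint_velocities'].round(3))
for k,z in dict(handle_base=0,handle_pad=.079,gauge=.061).items():
    for m in mark_of(k,'wrist')[:2]: print(k,np.round(m['uv'],1),round(m['score'],2),np.round(at('wrist',m['uv'],z,st),4)[:2])
go([.47,-.21,.3],-.57)
```

```text
[0.46724268 0.19785444 0.3010641 ] [ 0.017  0.    -0.    -0.002 -0.001 -0.003]
handle_base [226.4 166.9] 0.91 [0.3492 0.1316]
handle_base [402.5 196.8] 0.55 [0.593  0.2016]
handle_pad [392.1 187.2] 0.94 [0.5487 0.2166]
handle_pad [169.5 159.5] 0.56 [0.3036 0.1339]
gauge [416.5 147.2] 0.79 [0.5564 0.2698]
gauge [204.2 119. ] 0.74 [0.318  0.1903]
slide [-0.3684 -0.1757  0.001 ] twist [-5.0000e-04  1.0000e-04  1.0219e+00]
```

View pics/w1.png

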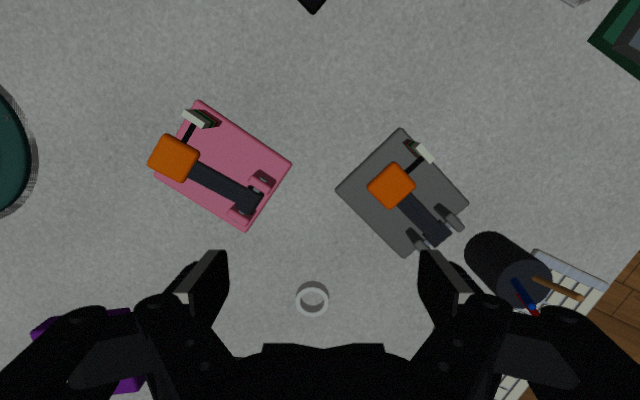

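Wrist view: the grey handle's pad is at (391,186) and its gauge at (420,150), and the pink look-alike is on the left. The networks match the picture. Now to the selector.

{"name": "drive_tool", "arguments": {"slide": [[-0.37, -0.175, 0], [-0.37, -0.175, 0], [-0.37, -0.175, 0], [-0.37, -0.175, 0], [-0.37, -0.175, 0], [-0.37, -0.175, 0], [-0.37, -0.175, 0], [-0.37, -0.175, 0], [-0.37, -0.175, 0], [-0.37, -0.175, 0], [-0.37, -0.175, 0], [-0.37, -0.175, 0]], "twist": [[0, 0, 1.02], [0, 0, 1.02], [0, 0, 1.02], [0, 0, 1.02], [0, 0, 1.02], [0, 0, 1.02], [0, 0, 1.02], [0, 0, 1.02], [0, 0, 1.02], [0, 0, 1.02], [0, 0, 1.02], [0, 0, 1.02]], "hand": [0.085, 0.085, 0.085, 0.085, 0.085, 0.085, 0.085, 0.085, 0.085, 0.085, 0.085, 0.085]}}

```text
t: 4.4
tool_pos: [0.4714, -0.2103, 0.3012]
ee_rot: [-2.754, -1.51, -0.0]
ft_force: [0.2, 0.1, 0.7]
opening: 0.0848
gripper_force: 0.0
```

Run:
```python
from h import *
st=observe();cv2.imwrite('pics/w2.png',camera('wrist')[:,:,::-1])
print(st['tool_pos'],st['joint_velocities'].round(3),st['joint_positions'].round(3))
for k,z in dict(selector=0,dial_grip=.073,dial_pointer=.05,mark_green=.0415,mark_yellow=.0415,mark_blue=.0415).items():
    for m in mark_of(k,'wrist')[:2]: print(k,np.round(m['uv'],1),round(m['score'],2),np.round(at('wrist',m['uv'],z,st),4)[:2])
```

```text
[ 0.47137115 -0.21028226  0.30124131] [ 0.004 -0.003 -0.002 -0.004 -0.003 -0.003] [-4.680e-01 -7.600e-02  1.846e+00  1.000e-03  1.372e+00  9.900e-02]
selector [218.9 241. ] 0.81 [ 0.276  -0.2278]
selector [350.2 149.5] 0.77 [ 0.5124 -0.2167]
dial_grip [353.9 154.9] 0.96 [ 0.5121 -0.214 ]
dial_grip [196.7 269.3] 0.91 [ 0.2665 -0.2315]
dial_pointer [346.  118.4] 0.84 [ 0.5268 -0.1753]
dial_pointer [198.6 227.8] 0.69 [ 0.2911 -0.1903]
mark_green [365.1 121. ] 0.53 [ 0.5453 -0.1909]
mark_yellow [377.  131.1] 0.5 [ 0.5516 -0.2093]
mark_blue [521.7  62.1] 0.35 [ 0.7318 -0.2316]
```

View pics/w2.png

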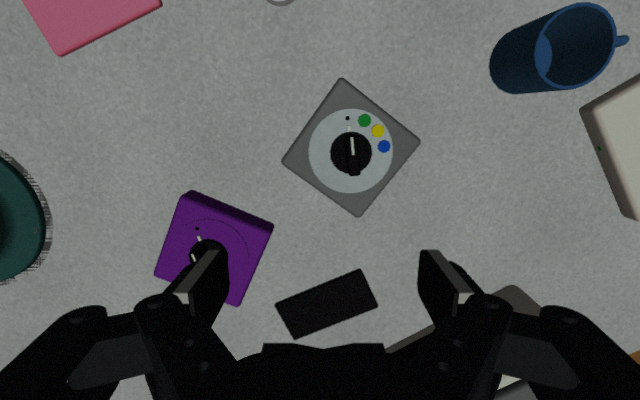

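The wrist view shows the dial at (351,154), with its pointer at the off dot (347,118), green at (365,121), yellow at (378,131) and blue at (384,146). I refine the centre and angle from colour centroids.

Run:
```python
from h import *
from scipy.optimize import least_squares
st=observe();im=cv2.imread('pics/w2.png');h=cv2.cvtColor(im,cv2.COLOR_BGR2HSV)
P=[]
for a,b in [(45,85),(22,36),(100,125)]:
    m=cv2.inRange(h,(a,120,60),(b,255,255));m[:, :300]=0;m[:,420:]=0;m[:90]=0;m[200:]=0
    M=cv2.moments(m,True);uv=(M['m10']/M['m00'],M['m01']/M['m00']);P.append(at('wrist',uv,.0445,st)[:2]);print(uv,M['m00'],P[-1])
P=np.array(P)
P4=np.vstack([P,at('wrist',(347,118.3),.0415,st)[:2]])
f=lambda p:(p[:2]+.042*np.c_[np.cos(p[2]-np.array([.5,1,1.5,0])),np.sin(p[2]-np.array([.5,1,1.5,0]))]-P4).ravel()
r=least_squares(f,[.512,-.214,1.]);print('centre, off angle',r.x,f(r.x).round(4))
c=r.x
# bar direction and pad from image white line tips
print('green angle',c[2]-.5, 'box yaw?')
go([c[0],c[1],.17],c[2]-np.pi/2)
go([c[0],c[1],.06],c[2]-np.pi/2)
```

```text
(364.0327868852459, 120.08196721311475) 122.0 [ 0.54455187 -0.19053433]
(377.424, 130.392) 125.0 [ 0.55214296 -0.20993109]
(383.64406779661016, 145.97457627118644) 118.0 [ 0.54920524 -0.23051097]
centre, off angle [ 0.5103549  -0.21532013  1.12662443] [-0.0002 -0.0002 -0.0001 -0.0001  0.0003 -0.0001  0.      0.0004]
green angle 0.6266244281711624 box yaw?
slide [0.0178 0.0349 0.1314] twist [ 3.000e-04 -1.000e-04 -1.248e-01]
slide [0.0178 0.0349 0.2414] twist [ 3.000e-04 -1.000e-04 -1.248e-01]
```

{"name": "drive_tool", "arguments": {"slide": [[0.018, 0.035, 0.1], [0.018, 0.035, 0.13], [0.018, 0.035, 0.17], [0.018, 0.035, 0.2], [0.018, 0.035, 0.22], [0.018, 0.035, 0.243], [0.018, 0.035, 0.243], [0.018, 0.035, 0.243], [0.018, 0.035, 0.243], [0.018, 0.035, 0.243], [0.018, 0.035, 0.243], [0.018, 0.035, 0.243], [0.018, 0.035, 0.243], [0.018, 0.035, 0.243], [0.018, 0.035, 0.243], [0.018, 0.035, 0.243]], "twist": [[0, 0, -0.125], [0, 0, -0.125], [0, 0, -0.125], [0, 0, -0.125], [0, 0, -0.125], [0, 0, -0.125], [0, 0, -0.125], [0, 0, -0.125], [0, 0, -0.125], [0, 0, -0.125], [0, 0, -0.125], [0, 0, -0.125], [0, 0, -0.125], [0, 0, -0.125], [0, 0, -0.125], [0, 0, -0.125]], "hand": [0.085, 0.085, 0.085, 0.085, 0.06, 0.05, 0.05, 0.035, 0.025, 0.02, 0.01, 0.01, 0.01, 0.01, 0.01, 0.01], "force": 25}}

```text
t: 6.35
tool_pos: [0.5092, -0.2152, 0.06]
ee_rot: [-2.656, -1.674, 0.002]
ft_force: [-5.6, 2.9, 8.0]
opening: 0.0131
gripper_force: 27.3
```

{"name": "drive_tool", "arguments": {"slide": [[0, 0, 0], [0, 0, 0], [0, 0, 0], [0, 0, 0], [0, 0, 0], [0, 0, 0], [0, 0, 0], [0, 0, 0], [0, 0, 0], [0, 0, 0], [0, 0, 0], [0, 0, 0], [0, 0, 0], [0, 0, 0]], "twist": [[0, 0, 0.08], [0, 0, 0.16], [0, 0, 0.24], [0, 0, 0.32], [0, 0, 0.4], [0, 0, 0.46], [0, 0, 0.5], [0, 0, 0.5], [0, 0, 0.5], [0, 0, 0.5], [0, 0, 0.5], [0, 0, 0.5], [0, 0, 0.5], [0, 0, 0.5]], "hand": [0.01, 0.01, 0.01, 0.01, 0.01, 0.01, 0.01, 0.01, 0.01, 0.03, 0.05, 0.05, 0.05, 0.05]}}

```text
t: 7.75
tool_pos: [0.5105, -0.2159, 0.0583]
ee_rot: [2.989, 0.967, 0.0]
ft_force: [0.0, -0.0, -0.0]
opening: 0.0501
gripper_force: 0.0
```

{"name": "drive_tool", "arguments": {"slide": [[0, 0, -0.02], [0, 0, -0.06], [0, 0, -0.11], [0, 0, -0.16], [0, 0, -0.2], [0, 0, -0.24], [0, 0, -0.24]], "twist": [[0, 0, 0], [0, 0, 0], [0, 0, 0], [0, 0, 0], [0, 0, 0], [0, 0, 0], [0, 0, 0]], "hand": [0.06, 0.06, 0.06, 0.06, 0.06, 0.06, 0.06]}}

```text
t: 8.45
tool_pos: [0.5137, -0.2174, 0.3063]
ee_rot: [2.98, 0.964, 0.015]
ft_force: [0.4, -0.6, 0.7]
opening: 0.06
gripper_force: 0.0
```

Run:
```python
from h import *
st=observe();im=camera('wrist')[:,:,::-1]
print(st['tool_pos'],st['t'],st['ft_force'].round(2))
for k,z in dict(dial_grip=.073,dial_pointer=.05,mark_green=.0415).items():
    for m in mark_of(k,'wrist')[:2]: print(k,np.round(m['uv'],1),round(m['score'],2),np.round(at('wrist',m['uv'],z,st),4)[:2])
cv2.imwrite('pics/w3.png',cv2.resize(im[50:250,200:500],None,fx=2.5,fy=2.5))
go([.549,.217,.3],-.33+np.pi/2)
go([.549,.217,.3],-.33)
print(st['joint_positions'])
```

```text
[ 0.51372144 -0.21742161  0.30626547] 8.45 [ 0.36 -0.64  0.67]
dial_grip [316.2 174. ] 0.71 [ 0.5082 -0.2153]
dial_pointer [316.  134.5] 0.95 [ 0.5445 -0.1888]
mark_green [317.2 136.4] 0.58 [ 0.543  -0.1916]
slide [ 0.2853 -0.3274 -0.003 ] twist [-2.7000e-03 -1.8000e-03 -2.1858e+00]
slide [ 0.2853 -0.3274 -0.003 ] twist [-2.60e-03  5.00e-04 -6.15e-01]
[-4.45014565e-01 -5.38002899e-03  1.76896751e+00 -1.03039063e-05
  1.36479351e+00  4.99960714e-01]
```

View pics/w3.png

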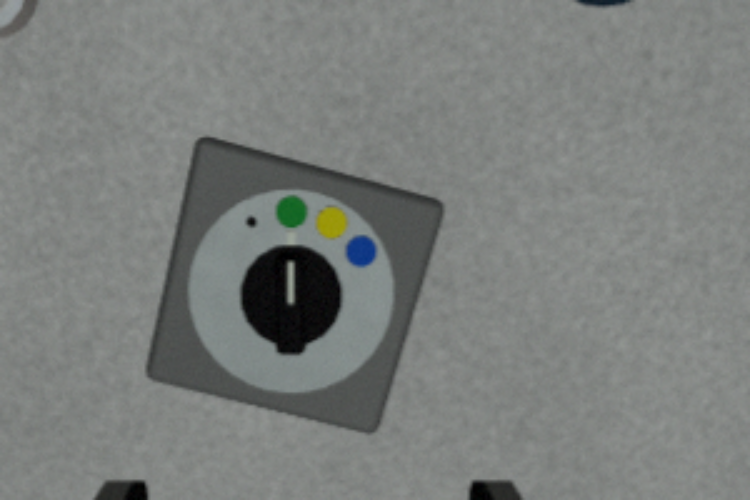

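The dial has clicked home on green: nib, line and green disc line up at (290,212). I move over the handle with the fingers shut.

{"name": "drive_tool", "arguments": {"slide": [[0.285, -0.327, 0], [0.285, -0.327, 0], [0.285, -0.327, 0], [0.285, -0.327, 0], [0.285, -0.327, 0], [0.285, -0.327, 0], [0.285, -0.327, 0], [0.285, -0.327, 0], [0.285, -0.327, 0], [0.285, -0.327, 0], [0.285, -0.327, 0], [0.285, -0.327, 0], [0.285, -0.327, 0]], "twist": [[0, 0, -0.615], [0, 0, -0.615], [0, 0, -0.615], [0, 0, -0.615], [0, 0, -0.615], [0, 0, -0.615], [0, 0, -0.615], [0, 0, -0.615], [0, 0, -0.615], [0, 0, -0.615], [0, 0, -0.615], [0, 0, -0.615], [0, 0, -0.615]], "hand": [0, 0, 0, 0, 0, 0, 0, 0, 0, 0, 0, 0, 0]}}

```text
t: 9.95
tool_pos: [0.5496, 0.2147, 0.2976]
ee_rot: [-2.558, -1.824, 0.002]
ft_force: [-0.3, 0.3, 0.5]
opening: -0.0001
gripper_force: 0.0
```

Run:
```python
from h import *
st=observe();im=camera('wrist')[:,:,::-1];cv2.imwrite('pics/w4.png',im)
print(st['tool_pos'],st['t'],st['ft_force'].round(2))
for k,z in dict(handle_base=0,handle_pad=.079,gauge=.061).items():
    for m in mark_of(k,'wrist')[:2]: print(k,np.round(m['uv'],1),round(m['score'],2),np.round(at('wrist',m['uv'],z,st),4)[:2])
h=cv2.cvtColor(im,cv2.COLOR_BGR2HSV);m=cv2.inRange(h,(8,180,120),(20,255,255))
n,l,s,c=cv2.connectedComponentsWithStats(m)
for i in range(1,n):
    if s[i,4]>200: print(s[i],c[i],at('wrist',c[i],.077,st))
```

```text
[0.54959327 0.21473371 0.29757027] 9.95 [-0.34  0.31  0.53]
handle_base [215.1 262.4] 0.62 [0.3455 0.1224]
handle_pad [324.9 173.8] 0.89 [0.5513 0.2119]
handle_pad [161.8 288.7] 0.77 [0.3075 0.1389]
gauge [159.5 247.8] 0.89 [0.3181 0.1861]
gauge [317.2 121.7] 0.6 [0.5616 0.2693]
[ 303  152   37   38 1368] [320.92616959 170.18274854] [0.54824595 0.21703455 0.077     ]
[ 142  273   43   37 1075] [162.6        290.73767442] [0.30566054 0.13509953 0.077     ]
```

View pics/w4.png

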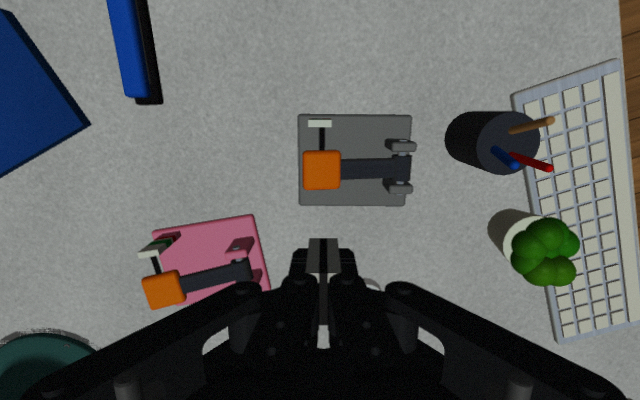

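The pad, at (321,170), is nearly under the TCP and 2 mm off. I descend to just above it, then press in small steps.

{"name": "drive_tool", "arguments": {"slide": [[0.002, -0.002, 0.05], [0.002, -0.002, 0.1], [0.002, -0.002, 0.14], [0.002, -0.002, 0.17], [0.002, -0.002, 0.19], [0.002, -0.002, 0.205], [0.002, -0.002, 0.21], [0.002, -0.002, 0.21], [0.002, -0.002, 0.21]], "twist": [[0, 0, 0], [0, 0, 0], [0, 0, 0], [0, 0, 0], [0, 0, 0], [0, 0, 0], [0, 0, 0], [0, 0, 0], [0, 0, 0]], "hand": [0, 0, 0, 0, 0, 0, 0, 0, 0]}}

```text
t: 11.05
tool_pos: [0.5497, 0.219, 0.0897]
ee_rot: [2.556, 1.826, 0.004]
ft_force: [-0.4, -0.5, -0.1]
opening: -0.0001
gripper_force: 0.0
```

{"name": "drive_tool", "arguments": {"slide": [[0, 0, 0.003], [0, 0, 0.006], [0, 0, 0.009], [0, 0, 0.012], [0, 0, 0.015], [0, 0, 0.018], [0, 0, 0.02], [0, 0, 0.02], [0, 0, 0.02], [0, 0, 0.02]], "twist": [[0, 0, 0], [0, 0, 0], [0, 0, 0], [0, 0, 0], [0, 0, 0], [0, 0, 0], [0, 0, 0], [0, 0, 0], [0, 0, 0], [0, 0, 0]], "hand": [0, 0, 0, 0, 0, 0, 0, 0, 0, 0]}}

```text
t: 12.05
tool_pos: [0.5484, 0.2189, 0.0684]
ee_rot: [-2.556, -1.826, -0.0]
ft_force: [-3.8, 1.6, 6.1]
opening: -0.0
gripper_force: 2.5
```

{"name": "drive_tool", "arguments": {"slide": [[0, 0, 0.003], [0, 0, 0.006], [0, 0, 0.009], [0, 0, 0.011], [0, 0, 0.011], [0, 0, 0.011]], "twist": [[0, 0, 0], [0, 0, 0], [0, 0, 0], [0, 0, 0], [0, 0, 0], [0, 0, 0]], "hand": [0, 0, 0, 0, 0, 0]}}

```text
t: 12.65
tool_pos: [0.5479, 0.2192, 0.0575]
ee_rot: [-2.555, -1.826, 0.001]
ft_force: [-5.1, 2.6, 6.7]
opening: 0.0002
gripper_force: 3.4
```

Run:
```python
from h import *
F=[]
for i in range(4):
    st=observe();im=camera('wrist')[:,:,::-1];F.append(st['ft_force'])
print(st['tool_pos'],st['t'],np.mean(F,0).round(2))
s=camera('side')[:,:,::-1]
a=cv2.resize(im[0:200,200:440],(480,400),interpolation=3);b=cv2.resize(s[130:195,295:373],(480,400),interpolation=3)
cv2.imwrite('pics/w5.png',np.vstack([a[:,:],b])[:, :] if 0 else cv2.resize(np.hstack([a,b]),(800,333)))
```

```text
[0.54795774 0.21915673 0.05753688] 12.8 [-4.57  1.94  6.99]
```

View pics/w5.png

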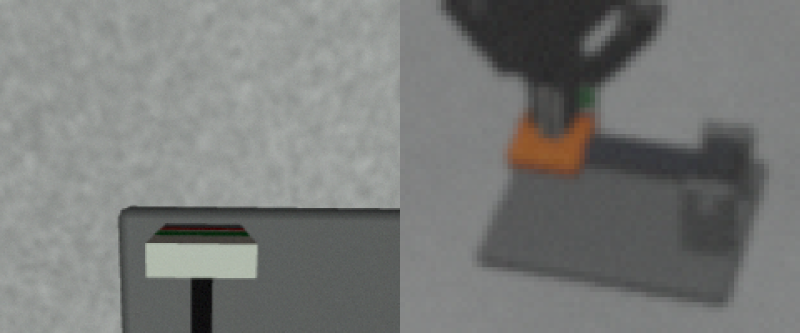

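The pad is pressed, the TCP is at 57.5 mm, and the vertical push is 7.0 N. Both put the handle near 0.21–0.24 rad, close to mid-green. I hold briefly, then hand in.

{"name": "drive_tool", "arguments": {"slide": [[0, 0, 0], [0, 0, 0], [0, 0, 0], [0, 0, 0], [0, 0, 0], [0, 0, 0], [0, 0, 0], [0, 0, 0]], "twist": [[0, 0, 0], [0, 0, 0], [0, 0, 0], [0, 0, 0], [0, 0, 0], [0, 0, 0], [0, 0, 0], [0, 0, 0]], "hand": [0, 0, 0, 0, 0, 0, 0, 0]}}

```text
t: 13.7
tool_pos: [0.5479, 0.2191, 0.0575]
ee_rot: [-2.555, -1.826, 0.001]
ft_force: [-5.4, 1.5, 7.7]
opening: -0.0002
gripper_force: 3.4
```

```bash
python3 -c "
from h import *
s=observe();print(s['tool_pos'],s['ft_force'])
if .053<s['tool_pos'][2]<.061: print(close_job())"
```

```text
[0.54794741 0.21913484 0.05754973] [-5.38500822  1.47471178  7.67903206]
the job is handed in; nothing more can be done
None
```

I handed the job in at about 13.7 s: the dial is clicked home on green, seen in the wrist camera, and the arm still holds the handle at an estimated 0.21–0.24 rad, mid-green, judged from tool height and push force because I could not see the pointer.

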